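# Stack a second dish carrier on spacer sticks in the drying stand

## Robot

A 6-joint arm with a two-finger parallel gripper is mounted at the origin on the work surface. World frame = base frame: x ahead of the robot, y to its left, z up, the work surface at z = 0. Lengths are in m, angles in rad, forces in N, time in s.
With the tool pointing down it reaches from about 0.325 to 0.9 m from the base axis. Payload 3.5 kg.
Tool frame: the origin (TCP) lies between the finger pads; the fingertips stand 17 mm ahead of it and the grasp point (between the pads) lies 2 mm behind it; z points along the fingers, y is the line along which they close (so a half turn about z gives the same grasp; the last joint's range is limited). The gripper opens to 85 mm and grips with 20 to 120 N. Pads are 22 mm wide; open, the fingers measure 114 mm over their backs; the gripper's body (76 mm by 85 mm) begins 54 mm behind the grasp point. The pads swing forward as they close: fully open they stand 13 mm farther back than shut.
Start: joints at [-1.305, 0.276, -0.026, 1.268, 0, 1.467], TCP at [0.225, -0.583, 0.248] pointing down, gripper open.
Joint ranges: [-3.12, 3.12], [-0.85, 1.88], [-1.08, 1.24], [-1.95, 2.15], [-1.57, 1.53], [-3.14, 3.14]. Speed limits (rad/s): [2.57, 2.57, 3.14, 3.14, 3.14, 3.14].

## Interface

Orientations are given as [roll, pitch, yaw] about the fixed x, y, z axes, in that order (R = Rz(yaw) Ry(pitch) Rx(roll)).
In Python, from workcell import env gives the robot as it stands. The module is installed in compiled form; this text tells all that it offers.
- The arm moves only by the tool carry_out, never from a script. Its argument "series" is a list of rows, each a list of 4 numbers: the shift along the tool's x, y, z in mm, then the turn about the tool's z in degrees. A call has 1 to 12 rows; each row is the pose to reach, as a shift and turn from the pose commanded when the call began, along the tool's axes at that moment; what a row does not reach only later rows make up. A row lasts 1/10 s, in which the tool goes at most 50 mm and 8.59 degrees, less where a joint would pass 70% of its speed; a pose out of reach is approached as far as the arm can. A call with a gripper value outside its range is refused whole. "gripper" is the finger opening in mm, from 0 to 85.4, set as the call begins (left out, the last holds). The fingers move at their own pace and stop on an object; "newtons" is the grip in N (left out, the last holds). Time passes only in rows, so rows that repeat a pose let the fingers close. It gives the time, the measured TCP pose, the force, the opening and the grip force at its end, in the units of the state.
- env.state(): the state, without advancing time (a new reading comes with each control period).
- env.capture(name): name is "scene" or "top" or "wrist"; returns (picture, depth): 420x560x3 uint8, blue, green, red; 420x560 float32, m along the optical axis (not along the pixel's ray), 0 where there is no reading.
- env.camera_params(name): a dict with "fx", "fy", "cx", "cy" (pixels), "R" (3x3) and "t" (3): a world point X has camera coordinates R X + t; the wrist camera has in their place "hand_eye" (4x4, takes a point from camera to tool coordinates, whose origin is the TCP and whose axes are the flange's). Camera axes: x right, y down, z forward; pixel columns grow to the right and rows downward; lengths in m; the calibration is good to about 2 mm. A picture is of the moment at which its call begins: read the wrist's pose just before it. camera_params takes no time and is no camera call.
- env.sign_off(): hands the job in; it is judged then, once.
The state is a dict: "clock": time; "joint_pos": joint angles; "dq": joint speeds; "tau": joint torques, N m; "tool_pos": TCP position; "ee_rot": TCP orientation; "contact_force": force on the tool from outside, world axes, zero at the start; "ft_torque": the same for the moment, N m; "opening": finger opening in m; "finger_force": force on a finger pad.
Only numpy, scipy, OpenCV 4.12 (cv2) and the standard library are available. Lean on these libraries where they do the work, as an engineer would, in place of code of your own. Each camera call takes 0.05 s, during which the arm holds its last target. There are 200 camera calls.

## Task

Lay one of the two thick blue spacer sticks crosswise on each green band of the grey dish carrier in the drying stand, then set the loose grey dish carrier down on the two sticks, level and squarely over the lower one, so that it rests clear of the open dishes. Do not touch the lower dishes, keep the carrier level and do not drop it, and leave the thin yellow stick and everything else where they are.

Things in the scene. Friction and masses are not known exactly. Their poses are not given: they have to be found in the camera images.
- stand: Fixed drying stand with the lower dish carrier locked in it, its place and yaw vary. Origin: centre of the stand's underside, on the bench; z up, x along the carrier's length. Dark steel base 150 (x) by 90 (y) by 6 mm high; grey carrier 180 (x) by 56 (y) by 16 mm thick, its flat top 36 mm above the bench. It carries a green band 22 mm wide across its whole width near each end, centred 72 mm from the middle.
- band_a (a point): Centre of one green band, on the lower carrier's top face (36 mm above the bench), at +72 mm along the stand's x. Axes as the stand's.
- band_b (a point): Centre of the other green band, on the same face, at -72 mm along the stand's x. Axes as the stand's.
- lower_dishes: The lower carrier's two open glass dishes, fixed, each 35 mm across, standing 6 mm above the carrier's top face, centred 19.5 mm either side of the middle along the stand's x (so they cover 37 mm either side of it). Origin: middle of the carrier's top face. A touch of more than 2 N spoils them.
- spacer_a_c (a point): Centre of a thick blue spacer stick, loose on the bench: 80 mm long (its x) with a 16 by 16 mm section, about 30 g. Lying on the bench its centre is 8 mm up; z up.
- spacer_b_c (a point): Centre of the other thick blue spacer stick, the same size. Either stick may go on either band.
- upper_c (a point): Centre, half-way up the plate, of the loose grey dish carrier lying on the bench: 180 mm long (its x), 56 mm wide (its y), 16 mm thick, flat underside, about 220 g, z up; two fixed dishes stand 6 mm above its top as on the lower one. Its long side faces are free to grip across the 56 mm width. Its centre is 8 mm up on the bench and 60 mm up when it rests on the two sticks. Either end may be at either end of the stand.
- upper: The same loose carrier; origin at the centre of its underside.
- spacer_a: The first blue stick; origin at the centre of its underside.
- spacer_b: The second blue stick; origin at the centre of its underside.
- thin_stick_c (a point): Centre of the thin yellow stick, 80 by 16 mm and only 8 mm high: too thin, not to be used or moved.
- bottle: White bottle, 60 mm across, 140 mm high, at the back; origin at its underside. Bystander.
- jar: Amber jar, 60 mm across, 80 mm high, at the back; origin at its underside. Bystander.
- dish_stack: Stack of four closed dishes, 92 mm across, 58 mm high, at the back; origin at its underside. Bystander.
- pen: Marker pen 130 mm long, lying on the left; origin at one end. Bystander.

How it is judged:
By the outcome, as a careful person would: the job done as asked, in the order asked, and still so for the second after the job is handed in, with the robot touching nothing.
It also fails if it takes over 72 s, if anything falls off the work surface, if the arm or the gripper's body presses on something with over 40 N, if the wrist force passes 120 N, or if a joint passes its speed limit or range.

## Working session

There is one attempt and no reset: what is moved stays moved. The work goes in short steps, Python scripts to look and compute and a tool call to move; the robot and the scene stay as the last step left them, time stands still between calls to the robot, and variables do not carry over. Pictures are saved under pics/ and viewed, at most 10 in all, crops included, and the job is handed in when it is done.

Besides the shell and the picture viewer there is one more tool, called as a command line: name --pt "numbers of a row" for each row, then --argument value for the rest. carry_out: Moves the arm, as the interface text tells. Its arguments: {"type":"object","properties":{"series":{"type":"array"},"gripper":{"type":"number"},"newtons":{"type":"number"}},"required":["series"]}

```bash
mkdir -p pics
python3 - <<'E'
from workcell import env
import cv2,numpy as np
s=env.state();print(s['tool_pos'],s['ee_rot'],s['clock'])
for n in('top','scene'):
    im,d=env.capture(n);cv2.imwrite(f'pics/{n}0.png',im);np.savez(f'{n}0.npz',im=im,d=d)
    print(n,env.camera_params(n))
print(env.camera_params('wrist'))
E
```

```text
[ 0.22510756 -0.58223598  0.24715935] [-3.13936265e+00 -2.51951390e-04  3.68793800e-01] 0.0
top {'fx': 426.5942717349227, 'fy': 426.5942717349227, 'cx': 281.35327297086684, 'cy': 210.6823150408301, 'R': array([[ 0.00543191, -0.9998845 ,  0.01419468],
       [-0.9847186 , -0.00781936, -0.1739774 ],
       [ 0.17406829, -0.01303274, -0.98464734]]), 't': array([0.03080507, 0.60094255, 0.94289028])}
scene {'fx': 492.6705766065071, 'fy': 492.6705766065071, 'cx': 271.06847062927176, 'cy': 211.4619975203715, 'R': array([[ 0.2531041 ,  0.96731895,  0.01524342],
       [ 0.80693724, -0.2023954 , -0.55487692],
       [-0.53365776,  0.15274211, -0.83179279]]), 't': array([-0.18602423, -0.45743367,  1.70276067])}
{'fx': 290.43922934317425, 'fy': 290.43922934317425, 'cx': 275.23728086063375, 'cy': 207.28518514900784, 'hand_eye': array([[-1.90283321e-04, -9.47206427e-01, -3.20624310e-01,
         8.27044833e-02],
       [ 9.99999890e-01, -3.17869609e-04,  3.45590878e-04,
        -3.36771118e-04],
       [-4.29262625e-04, -3.20624209e-01,  9.47206383e-01,
        -1.25530430e-01],
       [ 0.00000000e+00,  0.00000000e+00,  0.00000000e+00,
         1.00000000e+00]])}
```

View pics/top0.png

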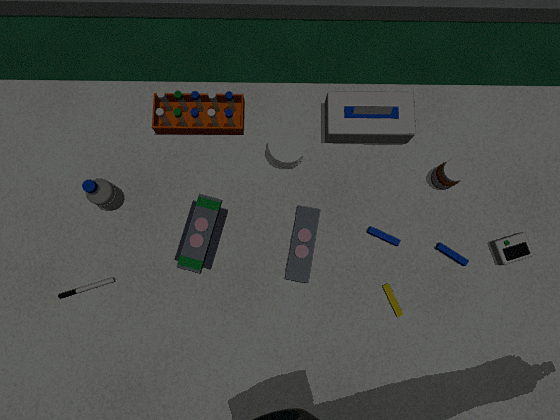

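The top view shows the stand carrier at about (200,233) with its green bands at (209,202) and (190,265). The loose carrier is at (303,244), the blue sticks at (383,236) and (452,254), and the yellow stick at (393,300).

```bash
cat > h.py <<'E'
import numpy as np,cv2
from scipy.spatial.transform import Rotation as Ro
def plane(px,K,R,t,z):
    px=np.asarray(px,float).reshape(-1,2)
    c=np.c_[(px[:,0]-K['cx'])/K['fx'],(px[:,1]-K['cy'])/K['fy'],np.ones(len(px))]
    d=c@R; o=-R.T@t
    return (o+d*((z-o[2])/d[:,2])[:,None])[:,:2]
def wristRt(K,s):
    T=np.eye(4);T[:3,:3]=Ro.from_euler('xyz',s['ee_rot']).as_matrix();T[:3,3]=s['tool_pos']
    W=np.linalg.inv(T@K['hand_eye']);return W[:3,:3],W[:3,3]
def rect(P):
    (c,wh,a)=cv2.minAreaRect(P.astype(np.float32)*1000)
    if wh[0]<wh[1]: wh=wh[::-1];a+=90
    a=(a+90)%180-90
    return np.round(c,1),np.round(wh,1),round(a,1)
def blobs(m,amin=60):
    n,l,st,ce=cv2.connectedComponentsWithStats(m.astype(np.uint8))
    return [(l==i,ce[i].round(),st[i]) for i in range(1,n) if st[i][4]>amin]
def pix(m): 
    r,c=np.nonzero(m);return np.c_[c,r]
def cols(im):
    h=cv2.cvtColor(im,cv2.COLOR_BGR2HSV);H,S,V=[h[...,i].astype(int) for i in range(3)]
    return dict(blue=(abs(H-112)<14)&(S>130)&(V>50),green=(abs(H-65)<20)&(S>120)&(V>40))
E
python3 - <<'E'
from h import *
from workcell import env
for n in('top','scene'):
    z=np.load(n+'0.npz');im,d=z['im'],z['d'];K=env.camera_params(n);R,t=K['R'],K['t']
    for k,m in cols(im).items():
        for b,c,st in blobs(m,40):
            if st[4]>3000: continue
            print(n,k,c,st[4],*rect(plane(pix(b),K,R,t,.012 if k=='blue' else .036)))
    v,u=np.indices(d.shape)
    X=(np.stack([(u-K['cx'])/K['fx']*d,(v-K['cy'])/K['fy']*d,d],-1)-t)@R
    for lo,hi in((.010,.025),(.029,.045)):
        m=(X[...,2]>lo)&(X[...,2]<hi)&(d>0)&(abs(X[...,1])<.5)&(X[...,0]<.7)&(X[...,0]>.3)
        m=cv2.morphologyEx(m.astype(np.uint8),cv2.MORPH_OPEN,np.ones((3,3)))
        for b,c,st in blobs(m,100): print(n,lo,c,st[4],*rect(X[b>0][:,:2]))
E
```

```text
top blue [194.  94.] 43 [907.7 257. ] [17.3 16.5] 44.7
top blue [370. 114.] 330 [ 864.5 -192.3] [137.6  30. ] 89.4
top blue [194. 112.] 42 [860.5 256.3] [18.8 15.1] 2.3
top blue [228. 112.] 43 [860.2 170.6] [16.2 15.2] 1.5
top blue [ 88. 185.] 121 [666.5 506.4] [29.5 27.5] -89.5
top blue [384. 235.] 202 [ 549.3 -213. ] [78.8 15. ] 64.7
top blue [453. 254.] 206 [ 506.2 -377.2] [79.3 15. ] 56.9
top green [208. 203.] 211 [620.4 209.2] [55.8 21.9] 75.4
top green [190. 262.] 230 [480.9 245.8] [55.8 22.1] 75.0
top 0.01 [302. 244.] 1717 [529.1 -16.8] [179.8  56. ] -9.8
top 0.01 [384. 235.] 225 [ 549.5 -212.3] [79. 17.] 64.2
top 0.01 [452. 254.] 235 [ 506.9 -375.6] [80.2 17.5] 57.2
top 0.029 [199. 233.] 1790 [550.8 227.2] [180.2  56.9] -14.8
scene blue [425. 172.] 89 [559.1 521.3] [42.5 27.4] -43.9
scene blue [119. 219.] 179 [ 507.2 -377.4] [80.4 20.6] 56.7
scene blue [180. 220.] 194 [ 551.1 -212.9] [80.8 22.3] 64.8
scene blue [375. 258.] 46 [797.3 268.8] [22.5 15.9] -21.2
scene blue [344. 265.] 46 [796.9 182.8] [22.8 17.2] -35.3
scene blue [381. 274.] 48 [843.1 267.4] [25.4 14.7] -44.4
scene blue [350. 281.] 48 [843. 182.] [23.3 15.5] -19.9
scene blue [210. 304.] 529 [ 814.1 -179.4] [135.3  30.6] 89.9
scene green [330. 164.] 113 [481.5 245.7] [54.5 18.9] 76.0
scene green [557. 195.] 49 [741.7 836.1] [40.6 19.1] -32.8
scene green [333. 204.] 123 [620.  209.3] [57.6 16.9] 75.9
scene green [516. 298.] 213 [1001.1  558. ] [100.5  55.9] 89.8
scene 0.01 [248. 201.] 971 [530.7 -15.6] [185.7  55.8] -9.9
scene 0.01 [119. 219.] 142 [ 508.6 -372.7] [73.8 17.6] 58.1
scene 0.01 [181. 219.] 162 [ 550.6 -211.5] [78.7 19.8] 65.6
scene 0.029 [332. 186.] 976 [552.2 228.8] [184.6  57.2] -14.8
```

View pics/scene0.png

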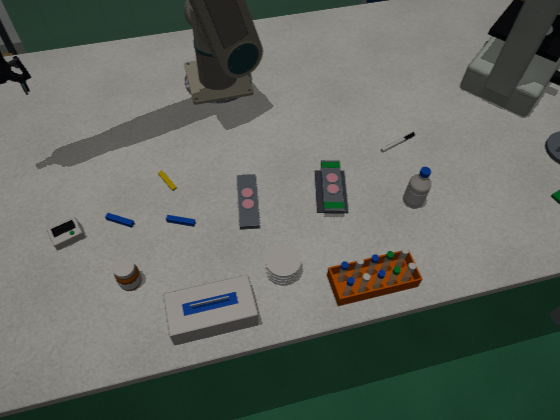

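The scene view agrees with the top view: the sticks, carrier and stand are all clear of the bystanders. The measurements are consistent, so I'll set out.

```bash
cat > go.py <<'E'
import sys
from h import *
from workcell import env
def shift(x,y,z,yaw,pr=True):
    s=env.state();R=Ro.from_euler('xyz',s['ee_rot']).as_matrix()
    v=R.T@(np.array([x,y,z])-s['tool_pos']*1000)
    t=-((yaw-np.degrees(s['ee_rot'][2])+180)%360-180)
    print('t',round(s['clock'],2),'tcp',(s['tool_pos']*1000).round(1),np.degrees(s['ee_rot']).round(1),'open',round(s['opening']*1000,1),'F',np.round(s['contact_force'],1),'| shift',v.round(1),'turn',round(t,1))
if __name__=='__main__': shift(*map(float,sys.argv[1:5]))
E
python3 go.py 550 -212.5 130 64.7
```

```text
t 0.1 tcp [ 225.1 -582.3  247.2] [-179.9   -0.    21.1] open 85.5 F [-1.2 -0.   0.6] | shift [ 436.3 -227.6  117.8] turn -43.6
```

carry_out --pt "436 -228 117 -43.6" --pt "436 -228 117 -43.6" --pt "436 -228 117 -43.6" --pt "436 -228 117 -43.6" --pt "436 -228 117 -43.6" --pt "436 -228 117 -43.6" --pt "436 -228 117 -43.6" --pt "436 -228 117 -43.6" --pt "436 -228 117 -43.6" --pt "436 -228 117 -43.6" --pt "436 -228 117 -43.6" --pt "436 -228 117 -43.6" --gripper 40 --newtons 30

```text
clock: 1.3
tool_pos: [0.5498, -0.2116, 0.1303]
ee_rot: [-3.14, 0.0, 1.133]
contact_force: [-0.9, -0.2, 0.7]
opening: 0.0398
finger_force: 0.0
```

```bash
cat > look.py <<'E'
import sys
from go import *
def look(name,zb=.016,zg=.036,amin=300):
    s=env.state();im,d=env.capture('wrist');K=env.camera_params('wrist');R,t=wristRt(K,s)
    cv2.imwrite(f'pics/{name}.png',im);np.savez(name+'.npz',im=im,d=d,R=R,t=t)
    for k,m in cols(im).items():
        m=cv2.morphologyEx(m.astype(np.uint8),cv2.MORPH_OPEN,np.ones((3,3)))
        for b,c,st in blobs(m,amin): print(k,c,st.tolist(),*rect(plane(pix(b),K,R,t,zb if k=='blue' else zg)))
    v,u=np.indices(d.shape)
    X=(np.stack([(u-K['cx'])/K['fx']*d,(v-K['cy'])/K['fy']*d,d],-1)-t)@R
    return im,d,X
def slabs(X,d,lo,hi,amin=300):
    m=(X[...,2]>lo)&(X[...,2]<hi)&(d>0)
    m=cv2.morphologyEx(m.astype(np.uint8),cv2.MORPH_OPEN,np.ones((3,3)))
    for b,c,st in blobs(m,amin): print('slab',lo,c,st.tolist(),'z',np.median(X[b>0][:,2]).round(4),*rect(X[b>0][:,:2]))
if __name__=='__main__':
    a=list(map(float,sys.argv[2:]))
    im,d,X=look(sys.argv[1])
    for i in range(0,len(a)-4,2): slabs(X,d,a[4+i],a[5+i])
    shift(*a[:4])
E
python3 look.py w1 550 -212.5 20 64.7 .011 .025
```

```text
blue [276. 208.] [267, 165, 19, 87, 1494] [ 549.8 -212.7] [79.5 15.2] 65.1
blue [308. 341.] [298, 321, 21, 37, 514] [ 519.7 -355.2] [47.2 16.4] 57.3
slab 0.011 [91. 21.] [6, 0, 225, 63, 7329] z 0.016 [506.5 -40.7] [158.3  39.9] -24.9
slab 0.011 [552.  50.] [537, 0, 23, 135, 1558] z 0.0164 [ 785.2 -200.5] [103.    3.7] -89.9
slab 0.011 [276. 208.] [267, 165, 19, 88, 1559] z 0.0161 [ 549.4 -213.9] [80.6 15.6] 65.3
slab 0.011 [469. 273.] [449, 257, 56, 47, 706] z 0.0184 [ 688.4 -351. ] [59.2 25.9] 26.0
slab 0.011 [308. 342.] [298, 326, 22, 32, 517] z 0.0161 [ 518.3 -359.3] [39.3 16.3] 57.4
t 1.35 tcp [ 549.4 -212.8  130.8] [-179.9    0.    64.8] open 40.1 F [-0.5  0.5 -0.6] | shift [  0.6   0.6 110.8] turn 0.1
```

View pics/w1.png

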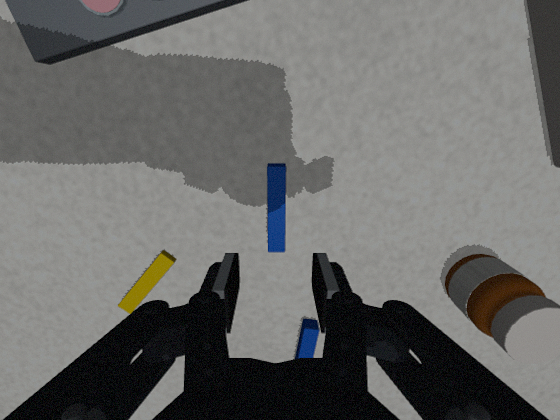

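The stick at (276,208) is lined up centrally between the open fingers, with nothing else near. I'll descend and grip.

carry_out --pt "0 0 40 0" --pt "0 0 75 0" --pt "0 0 100 0" --pt "0 0 109 0" --pt "0 0 109 0" --pt "0 0 109 0"

```text
clock: 1.95
tool_pos: [0.5504, -0.2145, 0.0237]
ee_rot: [3.139, 0.0, 1.128]
contact_force: [-0.4, -0.1, 0.2]
opening: 0.0405
finger_force: 0.0
```

carry_out --pt "0 0 0 0" --pt "0 0 0 0" --pt "0 0 0 0" --pt "0 0 0 0" --pt "0 0 0 0" --pt "0 0 0 0" --gripper 8 --newtons 30

```text
clock: 2.55
tool_pos: [0.5513, -0.214, 0.0242]
ee_rot: [3.138, 0.001, 1.13]
contact_force: [0.1, -0.6, 7.1]
opening: 0.0146
finger_force: 31.7
```

carry_out --pt "0 0 -10 0" --pt "0 0 -30 0" --pt "0 0 -60 0" --pt "0 0 -100 0" --pt "0 0 -110 0" --pt "0 0 -110 0"

```text
clock: 3.15
tool_pos: [0.5516, -0.2139, 0.1352]
ee_rot: [3.136, 0.0, 1.13]
contact_force: [0.6, -0.2, -0.2]
opening: 0.0148
finger_force: 30.9
```

```bash
python3 look.py w2 620.4 209 130 75.2
```

```text
blue [275. 263.] [260, 195, 31, 140, 4015] [ 524.7 -272.2] [151.2  28. ] 64.9
t 3.2 tcp [ 550.2 -213.2  133.1] [179.9  -0.   64.7] open 14.8 F [-0.2  0.3 -0.8] | shift [ 411.8 -116.7    3. ] turn -10.5
```

```bash
cat > held.py <<'E'
import sys
from h import *
from workcell import env
z=np.load(sys.argv[1]+'.npz');im,d=z['im'],z['d'];K=env.camera_params('wrist');H=K['hand_eye']
v,u=np.indices(d.shape);C=np.stack([(u-K['cx'])/K['fx']*d,(v-K['cy'])/K['fy']*d,d],-1)
P=(C@H[:3,:3].T+H[:3,3])*1000
m=cols(im)['blue']&(d>0)&(P[...,2]<60)
Q=P[m];print(len(Q),'tool xyz pct 2/50/98',np.percentile(Q,[2,50,98],axis=0).round(1).tolist())
for lo in range(-50,50,10):
    q=Q[(Q[:,0]>lo)&(Q[:,0]<=lo+10)]
    if len(q)>20: print(lo,len(q),np.percentile(q,[5,50,95],axis=0).round(1).tolist())
E
python3 held.py w2
```

```text
4032 tool xyz pct 2/50/98 [[-37.0, -7.4, 7.1], [7.6, -0.2, 8.3], [39.7, 7.2, 17.0]]
-40 357 [[-38.7, -7.0, 7.4], [-34.4, -0.2, 8.3], [-30.4, 6.6, 9.1]]
-30 403 [[-29.3, -6.9, 7.4], [-24.7, -0.2, 8.3], [-20.4, 6.5, 9.1]]
-20 429 [[-19.3, -6.7, 7.4], [-15.1, 0.4, 8.3], [-10.5, 6.9, 9.2]]
-10 461 [[-9.6, -6.6, 7.3], [-4.9, -0.2, 8.2], [-0.4, 6.7, 9.1]]
0 481 [[0.6, -7.0, 7.3], [5.2, -0.2, 8.2], [9.5, 6.6, 9.2]]
10 527 [[10.6, -6.9, 7.3], [15.0, -0.2, 8.2], [19.6, 6.9, 9.2]]
20 569 [[20.4, -7.1, 7.3], [25.0, -0.2, 8.3], [29.4, 6.8, 9.2]]
30 804 [[30.7, -7.0, 7.3], [36.8, -0.2, 8.6], [39.8, 6.7, 20.0]]
```

carry_out --pt "20 -6 0 -1" --pt "60 -17 0 -2" --pt "100 -28 0 -3" --pt "140 -40 0 -4" --pt "180 -51 0 -5" --pt "220 -62 0 -6" --pt "260 -74 0 -7" --pt "300 -85 0 -8" --pt "340 -97 0 -9" --pt "380 -108 0 -10" --pt "405 -115 0 -10.5" --pt "412 -117 0 -10.5"

```text
clock: 4.4
tool_pos: [0.6183, 0.2119, 0.1297]
ee_rot: [-3.138, 0.001, 1.317]
contact_force: [-0.5, -0.4, -0.3]
opening: 0.0151
finger_force: 30.9
```

carry_out --pt "0 0 0 0" --pt "0 0 0 0" --pt "0 0 0 0"

```text
clock: 4.7
tool_pos: [0.6193, 0.2078, 0.1317]
ee_rot: [-3.14, 0.001, 1.311]
contact_force: [-0.0, 0.6, -0.4]
opening: 0.0151
finger_force: 30.9
```

```bash
python3 look.py w3 620.4 209 60 75.2 .029 .040; python3 go.py 620.4 209 60 75.2;python3 go.py 620.4 209 60 75.2
```

```text
blue [275. 262.] [260, 195, 32, 140, 4112] [603.  147.8] [149.1  28. ] 75.0
green [ 99. 214.] [79, 182, 40, 65, 1740] [481.  245.6] [55.4 22.1] 75.1
green [276. 188.] [263, 182, 28, 13, 360] [626.3 230.6] [21.4  9.7] -14.9
slab 0.029 [510. 119.] [504, 0, 13, 248, 2626] z 0.0345 [805.3 222.6] [185.    3.4] -89.8
slab 0.029 [175. 211.] [71, 180, 229, 68, 10181] z 0.0361 [550.9 226.9] [180.2  56.6] -14.6
slab 0.029 [457. 323.] [428, 314, 72, 26, 631] z 0.0343 [763.6  57.7] [68.6 17.6] -1.3
t 4.75 tcp [619.5 207.9 132. ] [-180.     0.    75.1] open 14.9 F [ 0.8  0.7 -0.4] | shift [ 1.3  0.6 72. ] turn -0.1
t 4.75 tcp [619.5 207.9 132. ] [-180.     0.    75.1] open 14.9 F [ 0.8  0.7 -0.4] | shift [ 1.3  0.6 72. ] turn -0.1
t 4.75 tcp [619.5 207.9 132. ] [-180.     0.    75.1] open 14.9 F [ 0.8  0.7 -0.4] | shift [ 1.3  0.6 72. ] turn -0.1
```

View pics/w3.png

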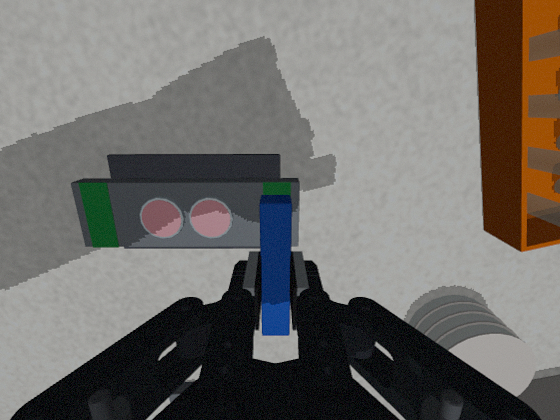

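The held stick (275,262) lines up with the far green band (276,188), and the stand measures the same as before. Lowering.

carry_out --pt "1 0.5 20 0" --pt "1 0.5 45 0" --pt "1 0.5 60 0" --pt "1 0.5 65 0" --pt "1 0.5 68 0" --pt "1 0.5 69 0" --pt "1 0.5 69 0"

```text
clock: 5.45
tool_pos: [0.6214, 0.2104, 0.0643]
ee_rot: [3.14, -0.001, 1.313]
contact_force: [0.5, -0.1, -0.7]
opening: 0.015
finger_force: 30.9
```

```bash
python3 go.py 620.4 209 60 75.2; python3 -c "
from look import *
im,d,X=look('w4');
"; python3 held.py w4 | head -1;python3 go.py 620.4 209 60 75.2
```

```text
t 5.45 tcp [621.4 210.4  64.3] [179.9  -0.   75.2] open 15.0 F [ 0.5 -0.1 -0.7] | shift [-1.6 -0.6  4.3] turn 0.0
blue [275. 262.] [259, 195, 33, 140, 4144] [616.  189.5] [107.3  20.5] 75.4
green [ 31. 257.] [0, 216, 61, 84, 3149] [480.8 245.4] [55.3 22.4] 75.2
4131 tool xyz pct 2/50/98 [[-37.0, -7.4, 7.0], [8.3, -0.1, 8.3], [39.7, 7.3, 19.0]]
t 5.5 tcp [621.4 210.4  64.3] [179.9  -0.   75.2] open 15.1 F [-0.7 -0.2 -0. ] | shift [-1.6 -0.6  4.3] turn 0.0
```

carry_out --pt "-1 -0.3 1 0" --pt "-1 -0.3 2 0" --pt "-1 -0.3 3 0" --pt "-1 -0.3 3.5 0" --pt "-1 -0.3 3.5 0"

```text
clock: 6.0
tool_pos: [0.6201, 0.2094, 0.0603]
ee_rot: [3.141, -0.0, 1.313]
contact_force: [-1.4, 0.2, 3.1]
opening: 0.0147
finger_force: 31.3
```

carry_out --pt "0 0 0.7 0" --pt "0 0 0.7 0"

```text
clock: 6.2
tool_pos: [0.6202, 0.2094, 0.0603]
ee_rot: [3.141, -0.0, 1.313]
contact_force: [-2.6, -0.7, 7.7]
opening: 0.015
finger_force: 31.7
```

carry_out --pt "0 0 -0.7 0" --pt "0 0 -0.7 0" --pt "0 0 -0.7 0" --pt "0 0 -0.7 0" --gripper 27

```text
clock: 6.6
tool_pos: [0.6199, 0.2093, 0.0594]
ee_rot: [-3.141, 0.0, 1.313]
contact_force: [-1.0, -0.2, -0.4]
opening: 0.0267
finger_force: 0.0
```

carry_out --pt "0 0 -8 0" --pt "0 0 -25 0" --pt "0 0 -60 0" --pt "0 0 -90 0" --pt "0 0 -90 0"

```text
clock: 7.1
tool_pos: [0.624, 0.2103, 0.1561]
ee_rot: [3.132, -0.005, 1.313]
contact_force: [0.5, -0.3, 0.5]
opening: 0.0274
finger_force: 0.0
```

```bash
python3 look.py w5 507 -377 130 57 .045 .06
```

```text
blue [551. 112.] [540, 99, 20, 27, 394] [878.6 225.5] [23.2 16.2] -87.5
blue [270. 211.] [260, 166, 20, 92, 1701] [616.8 198.6] [93.8 18. ] 75.3
blue [550. 220.] [537, 208, 23, 28, 452] [881.  117.7] [33.1 21. ] -87.5
green [109. 210.] [91, 181, 35, 59, 1459] [480.9 245.2] [54.8 22. ] 75.5
slab 0.045 [516.  57.] [507, 44, 21, 25, 357] z 0.0526 [823.2 280.6] [15.8  8.6] 84.1
slab 0.045 [516. 112.] [508, 102, 20, 22, 312] z 0.0526 [823.2 241.1] [15.6  7.9] 76.9
slab 0.045 [270. 213.] [261, 168, 19, 91, 1689] z 0.052 [619.9 208.9] [80.5 15.6] 75.4
slab 0.045 [471. 338.] [424, 311, 83, 65, 3061] z 0.058 [781.1  35.9] [92.5 44.4] -51.6
slab 0.045 [544. 402.] [524, 393, 36, 18, 441] z 0.052 [852.9 -75. ] [37.8  4.1] -0.7
t 7.15 tcp [622.5 209.9 153.5] [179.7  -0.2  75.2] open 26.9 F [-0.   0.5 -0.3] | shift [-597.1   37.8   21.8] turn 18.2
```

carry_out --pt "-50 3 0 2" --pt "-100 6 0 4" --pt "-150 9 0 6" --pt "-200 12 0 8" --pt "-250 15 0 10" --pt "-300 19 5 12" --pt "-350 22 10 14" --pt "-400 25 20 16" --pt "-450 28 20 18.2" --pt "-500 32 20 18.2" --pt "-550 35 20 18.2" --pt "-597 38 20 18.2" --gripper 40

```text
clock: 8.35
tool_pos: [0.5031, -0.3789, 0.1285]
ee_rot: [-3.139, -0.001, 0.995]
contact_force: [0.5, -0.2, 0.3]
opening: 0.0399
finger_force: 0.0
```

carry_out --pt "-597 38 20 18.2" --pt "-597 38 20 18.2"

```text
clock: 8.55
tool_pos: [0.4543, -0.4659, 0.1251]
ee_rot: [-3.14, -0.0, 0.689]
contact_force: [-0.4, 0.3, -0.0]
opening: 0.0402
finger_force: 0.0
```

```bash
python3 go.py 507 -377 21 57
```

```text
t 8.55 tcp [ 454.3 -465.9  125.1] [-179.9   -0.    39.5] open 40.2 F [-0.4  0.3 -0. ] | shift [ 97.3 -34.9 104.2] turn -17.5
```

The second call counted its shift from the new pose, so the arm went on a little too far. It was in free space and touched nothing. Going back.

carry_out --pt "97 -35 0 -17.5" --pt "97 -35 0 -17.5" --pt "97 -35 0 -17.5" --pt "97 -35 0 -17.5" --pt "97 -35 0 -17.5" --pt "97 -35 0 -17.5"

```text
clock: 9.15
tool_pos: [0.5074, -0.3761, 0.1262]
ee_rot: [-3.141, 0.0, 1.0]
contact_force: [0.4, 0.4, -0.5]
opening: 0.0398
finger_force: 0.0
```

```bash
python3 look.py w6 507 -377 21 57 .011 .025
```

```text
blue [275. 208.] [267, 165, 18, 88, 1524] [ 507.3 -376.2] [79.2 14.5] 56.8
slab 0.011 [451.  75.] [440, 32, 32, 82, 752] z 0.0184 [ 676.9 -358.9] [56.  20.3] 65.4
slab 0.011 [276. 209.] [267, 165, 19, 89, 1606] z 0.0161 [ 507.  -377.5] [80.6 15.4] 56.8
t 9.2 tcp [ 507.4 -376.2  126.3] [-180.     0.    57.3] open 39.9 F [-0.3 -0.5  0.5] | shift [-8.000e-01  1.000e-01  1.053e+02] turn 0.3
```

carry_out --pt "-0.5 0 40 0.2" --pt "-0.5 0 75 0.2" --pt "-0.5 0 95 0.2" --pt "-0.5 0 103 0.2" --pt "-0.5 0 103 0.2" --pt "-0.5 0 103 0.2"

```text
clock: 9.8
tool_pos: [0.5082, -0.3771, 0.0246]
ee_rot: [3.14, 0.0, 0.997]
contact_force: [0.4, -0.1, 0.5]
opening: 0.0398
finger_force: 0.0
```

carry_out --pt "0 0 0 0" --pt "0 0 0 0" --pt "0 0 0 0" --pt "0 0 0 0" --pt "0 0 0 0" --pt "0 0 0 0" --gripper 8 --newtons 30

```text
clock: 10.4
tool_pos: [0.5086, -0.3773, 0.0253]
ee_rot: [3.138, 0.001, 0.997]
contact_force: [-0.3, -0.8, 6.2]
opening: 0.0152
finger_force: 31.6
```

carry_out --pt "0 0 -10 0" --pt "0 0 -30 0" --pt "0 0 -60 0" --pt "0 0 -100 0" --pt "0 0 -110 0" --pt "0 0 -110 0"

```text
clock: 11.0
tool_pos: [0.5088, -0.3774, 0.1365]
ee_rot: [3.136, 0.001, 0.997]
contact_force: [0.4, 0.1, -0.8]
opening: 0.0148
finger_force: 30.9
```

```bash
python3 look.py w7 481.2 245.4 133 75.2; python3 held.py w7|head -3
```

```text
blue [275. 264.] [260, 196, 31, 139, 3963] [ 473.7 -432.7] [151.1  28. ] 57.2
t 11.05 tcp [ 507.7 -376.3  134.3] [179.9   0.   57.1] open 14.8 F [-0.5  0.4 -0.4] | shift [ 507.9 -359.5    0.6] turn -18.1
3981 tool xyz pct 2/50/98 [[-38.0, -7.4, 8.1], [6.7, -0.2, 9.3], [39.1, 7.2, 17.3]]
-40 378 [[-39.2, -7.1, 8.5], [-34.9, -0.2, 9.3], [-30.4, 6.6, 10.2]]
-30 401 [[-29.4, -7.0, 8.4], [-24.8, -0.2, 9.4], [-20.5, 6.5, 10.1]]
```

carry_out --pt "15 -11 0 -0.5" --pt "45 -32 0 -2" --pt "80 -57 0 -3" --pt "115 -81 0 -4" --pt "150 -106 0 -5.5" --pt "185 -131 0 -7" --pt "220 -156 0 -8" --pt "255 -180 0 -9" --pt "285 -202 0 -10" --pt "300 -212 0 -10.5" --pt "300 -212 0 -10.5" --pt "300 -212 0 -10.5"

```text
clock: 12.25
tool_pos: [0.4903, -0.0084, 0.132]
ee_rot: [-3.138, 0.001, 1.182]
contact_force: [0.5, -0.8, -0.0]
opening: 0.015
finger_force: 30.9
```

```bash
python3 go.py 481.2 245.4 133 75.2
```

```text
t 12.25 tcp [490.3  -8.4 132. ] [-1.798e+02  1.000e-01  6.770e+01] open 15.0 F [ 0.5 -0.8 -0. ] | shift [ 231.4 -104.6   -1. ] turn -7.5
```

carry_out --pt "15 -7 0 -0.5" --pt "45 -20 0 -1.5" --pt "80 -36 0 -3" --pt "115 -52 0 -4" --pt "150 -68 0 -5" --pt "180 -82 0 -6" --pt "210 -95 0 -7" --pt "226 -102 0 -7.5" --pt "231 -104.5 0 -7.5" --pt "231 -104.5 0 -7.5" --pt "231 -104.5 0 -7.5" --pt "231 -104.5 0 -7.5"

```text
clock: 13.45
tool_pos: [0.4834, 0.2429, 0.1333]
ee_rot: [-3.141, 0.001, 1.31]
contact_force: [-0.9, -0.3, 0.1]
opening: 0.0147
finger_force: 30.9
```

```bash
python3 look.py w8 481.2 245.4 61 75.2 .029 .040
```

```text
blue [455. 214.] [432, 165, 49, 101, 3057] [635.  192.6] [95.3 28. ] 75.2
blue [275. 263.] [260, 196, 32, 139, 4051] [466.8 181.6] [149.1  27.9] 74.9
green [272. 188.] [258, 181, 28, 15, 409] [486.5 266.3] [21.4 11.5] -15.0
slab 0.029 [354. 208.] [250, 178, 198, 68, 8224] z 0.0361 [540.3 231. ] [157.4  58.8] -15.2
t 13.5 tcp [483.4 243.1 133.4] [-180.    0.   75.] open 14.8 F [0.4 0.8 0.1] | shift [ 1.7 -2.7 72.4] turn -0.2
```

carry_out --pt "1.5 -2.7 20 -0.2" --pt "1.5 -2.7 45 -0.2" --pt "1.5 -2.7 60 -0.2" --pt "1.5 -2.7 65 -0.2" --pt "1.5 -2.7 67 -0.2" --pt "1.5 -2.7 68 -0.2" --pt "1.5 -2.7 68 -0.2" --pt "1.5 -2.7 68 -0.2"

```text
clock: 14.3
tool_pos: [0.4819, 0.2466, 0.0664]
ee_rot: [3.14, -0.001, 1.315]
contact_force: [0.1, -0.8, -0.1]
opening: 0.015
finger_force: 30.9
```

```bash
python3 look.py w9 481.2 245.4 61 75.2
```

```text
blue [525. 260.] [487, 194, 73, 135, 6416] [642.5 184.2] [103.8  35.4] 75.4
blue [275. 263.] [259, 196, 33, 139, 4090] [476.2 224.3] [107.9  20.7] 75.5
green [499. 254.] [486, 214, 27, 83, 424] [611.4 211.1] [55.2  3.3] 75.2
t 14.35 tcp [481.8 246.6  66.3] [ 1.799e+02 -1.000e-01  7.530e+01] open 15.3 F [ 0.4 -0.8  0.5] | shift [-1.3 -0.3  5.3] turn 0.1
```

carry_out --pt "-1 -0.3 1.5 0" --pt "-1 -0.3 3 0" --pt "-1 -0.3 4 0" --pt "-1 -0.3 4.5 0" --pt "-1 -0.3 4.5 0" --pt "-1 -0.3 4.5 0"

```text
clock: 14.95
tool_pos: [0.4805, 0.2455, 0.0613]
ee_rot: [-3.141, 0.0, 1.315]
contact_force: [-1.8, -0.6, 5.4]
opening: 0.0149
finger_force: 31.5
```

carry_out --pt "0 0 0.5 0" --pt "0 0 0.5 0"

```text
clock: 15.15
tool_pos: [0.4805, 0.2455, 0.0613]
ee_rot: [-3.141, 0.0, 1.315]
contact_force: [-2.2, -1.7, 7.9]
opening: 0.0149
finger_force: 31.9
```

carry_out --pt "0 0 -0.6 0" --pt "0 0 -0.6 0" --pt "0 0 -0.6 0" --pt "0 0 -0.6 0" --gripper 27

```text
clock: 15.55
tool_pos: [0.4805, 0.2455, 0.0608]
ee_rot: [-3.141, 0.0, 1.315]
contact_force: [0.3, 0.7, 0.4]
opening: 0.0271
finger_force: 0.0
```

carry_out --pt "0 0 -8 0" --pt "0 0 -25 0" --pt "0 0 -60 0" --pt "0 0 -90 0" --pt "0 0 -90 0" --pt "0 0 -90 0"

```text
clock: 16.15
tool_pos: [0.4814, 0.2458, 0.1524]
ee_rot: [3.139, -0.002, 1.315]
contact_force: [-0.5, 0.2, -0.5]
opening: 0.027
finger_force: 0.0
```

```bash
python3 look.py w10 529.5 -16.5 150 170.2 .045 .06
```

```text
blue [444. 210.] [425, 165, 41, 93, 2370] [634.2 193.4] [93.7 26.8] 75.5
blue [274. 211.] [264, 166, 21, 93, 1737] [477.3 233.6] [93.7 18.4] 75.3
slab 0.045 [446. 211.] [428, 166, 39, 92, 2108] z 0.0518 [619.9 209.2] [80.  17.2] 75.1
slab 0.045 [274. 213.] [265, 168, 20, 92, 1763] z 0.052 [480.4 244.3] [80.5 15.7] 74.9
t 16.2 tcp [480.3 245.4 151.1] [-180.     0.    75.3] open 26.8 F [-0.5  1.3 -0.1] | shift [-240.9  113.8    1.1] turn -94.9
```

View pics/w10.png

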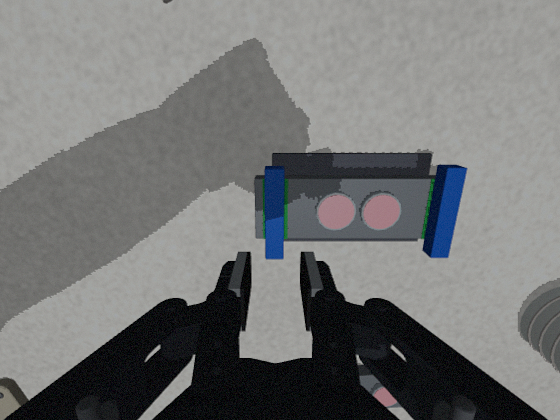

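Both sticks lie crosswise on their bands, at (274,211) and (445,210). They are parallel and clear of the dishes at (336,211) and (381,211). Now for the loose carrier.

carry_out --pt "-20 10 0 -8.5" --pt "-45 21 0 -17" --pt "-70 33 0 -25.5" --pt "-95 45 0 -34" --pt "-120 57 0 -42.5" --pt "-145 69 0 -51" --pt "-170 80 0 -59.5" --pt "-195 92 0 -68" --pt "-220 104 0 -76.5" --pt "-235 111 0 -85" --pt "-241 114 0 -93" --pt "-241 114 0 -94.9" --gripper 80

```text
clock: 17.4
tool_pos: [0.5288, -0.0175, 0.1492]
ee_rot: [-3.141, -0.003, 2.972]
contact_force: [0.6, -0.7, 0.3]
opening: 0.0797
finger_force: 0.0
```

carry_out --pt "0 0 0 0" --pt "0 0 0 0" --pt "0 0 0 0"

```text
clock: 17.7
tool_pos: [0.5293, -0.0162, 0.1504]
ee_rot: [3.142, -0.001, 2.971]
contact_force: [0.6, 0.1, -0.2]
opening: 0.0803
finger_force: 0.0
```

```bash
python3 look.py w11 529.5 -16.5 22 170.2 .011 .0185 .0185 .026
```

```text
blue [529. 268.] [498, 258, 62, 21, 1022] [642.8 228. ] [65.6 19.3] 75.3
slab 0.011 [274. 186.] [241, 101, 66, 184, 8860] z 0.016 [529.7 -17.4] [179.5  56.2] -9.8
slab 0.0185 [519. 174.] [491, 102, 57, 149, 771] z 0.0231 [545.5 199.5] [135.5   3.2] -14.8
slab 0.0185 [274. 183.] [255, 164, 38, 38, 1139] z 0.0223 [509.7 -14.1] [33.9 33.5] -10.4
slab 0.0185 [274. 223.] [256, 206, 37, 35, 995] z 0.0222 [548.1 -20.5] [34.2 33.8] 10.6
t 17.75 tcp [529.5 -16.2 150.6] [ 1.800e+02 -1.000e-01  1.702e+02] open 79.8 F [-0.5 -0.3 -0. ] | shift [ -0.2  -0.3 128.6] turn 0.0
```

View pics/w11.png

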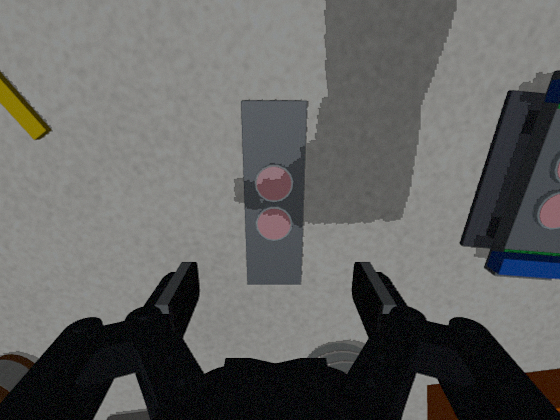

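The carrier is centred between the open fingers, with its dishes at (274,183) and (274,223). Descending to grip across its width.

carry_out --pt "0 0.5 40 0" --pt "0 0.5 80 0" --pt "0 0.5 110 0" --pt "0 0.5 125 0" --pt "0 0.5 131 0" --pt "0 0.5 133 0" --pt "0 0.5 133 0" --pt "0 0.5 133 0"

```text
clock: 18.55
tool_pos: [0.5312, -0.0161, 0.0193]
ee_rot: [3.142, 0.002, 2.971]
contact_force: [0.2, 0.9, -0.4]
opening: 0.0804
finger_force: 0.0
```

```bash
python3 go.py 529.6 -17.2 17 170.2
```

```text
t 18.55 tcp [531.2 -16.1  19.3] [1.800e+02 1.000e-01 1.702e+02] open 80.4 F [ 0.2  0.9 -0.4] | shift [ 1.4 -1.3  2.3] turn 0.0
```

carry_out --pt "1 -0.7 2 0" --pt "1 -0.7 2 0" --pt "1 -0.7 2 0" --pt "1 -0.7 2 0" --pt "1 -0.7 2 0" --pt "1 -0.7 2 0" --pt "1 -0.7 2 0" --gripper 50 --newtons 60

```text
clock: 19.25
tool_pos: [0.5296, -0.0167, 0.0171]
ee_rot: [-3.141, 0.001, 2.971]
contact_force: [-0.1, 0.4, 6.1]
opening: 0.0544
finger_force: 65.1
```

carry_out --pt "0 0 -2 0" --pt "0 0 -5 0" --pt "0 0 -10 0" --pt "0 0 -20 0" --pt "0 0 -20 0" --pt "0 0 -20 0"

```text
clock: 19.85
tool_pos: [0.5294, -0.0166, 0.0366]
ee_rot: [3.142, 0.001, 2.971]
contact_force: [-0.3, 0.6, -3.6]
opening: 0.0542
finger_force: 64.2
```

```bash
cat > car.py <<'E'
# held carrier: plate top plane in tool coordinates
import sys
from look import *
im,d,X=look(sys.argv[1],amin=10**6)
K=env.camera_params('wrist');H=K['hand_eye'];v,u=np.indices(d.shape)
P=(np.stack([(u-K['cx'])/K['fx']*d,(v-K['cy'])/K['fy']*d,d],-1)@H[:3,:3].T+H[:3,3])*1000
z0=float(sys.argv[2]);m=(abs(P[...,2]-z0)<2.8)&(d>0)&(abs(P[...,0])<110)&(abs(P[...,1])<32)
Q=P[m];A=np.c_[Q[:,:2],np.ones(len(Q))];k=np.linalg.lstsq(A,Q[:,2],rcond=None)[0]
e=abs(A@k-Q[:,2])<1;k=np.linalg.lstsq(A[e],Q[e,2],rcond=None)[0]
print(len(Q),'top z at tcp',k[2].round(2),'slope deg x,y',np.degrees(k[:2]).round(2),'rect',*rect(Q[:,:2]/1000),'xrange',np.percentile(Q[:,0],[.5,99.5]).round(1))
h=np.histogram(P[(d>0)&(abs(P[...,0])<80)&(abs(P[...,1])<25)][:,2],bins=np.arange(-20,60,2));print(dict(zip(h[1][:-1].tolist(),h[0].tolist())))
E
python3 car.py w12 2; python3 go.py 550.8 227 110 165.2
```

```text
24543 top z at tcp 1.17 slope deg x,y [-0.07  0.01] rect [18.4  0. ] [142.8  63.9] 0.0 xrange [-49.3  89.7]
{-20: 0, -18: 0, -16: 0, -14: 0, -12: 0, -10: 0, -8: 499, -6: 6213, -4: 410, -2: 749, 0: 16416, 2: 1171, 4: 0, 6: 0, 8: 0, 10: 0, 12: 0, 14: 0, 16: 0, 18: 0, 20: 0, 22: 0, 24: 0, 26: 0, 28: 0, 30: 0, 32: 0, 34: 0, 36: 0, 38: 0, 40: 0, 42: 0, 44: 0, 46: 0, 48: 0, 50: 0, 52: 0, 54: 0, 56: 0}
t 19.9 tcp [529.  -16.6  36.3] [180.    0.  170.2] open 54.3 F [ 0.3  0.1 -2.9] | shift [ 19.8 243.7 -73.7] turn 5.0
```

carry_out --pt "0 0 -10 0" --pt "0 0 -25 0" --pt "0 0 -42 0" --pt "0 0 -58 0" --pt "0 0 -69 0" --pt "0 0 -74 0" --pt "1 10 -74 0" --pt "2 25 -74 0" --pt "4 45 -74 1" --pt "6 65 -74 1.5" --pt "8 88 -74 2" --pt "9 110 -74 2.5"

```text
clock: 21.1
tool_pos: [0.5374, 0.0956, 0.1088]
ee_rot: [-3.141, -0.003, 2.928]
contact_force: [-0.1, -0.6, -2.0]
opening: 0.0542
finger_force: 64.2
```

```bash
python3 go.py 550.8 227 110 165.2
```

```text
t 21.1 tcp [537.4  95.6 108.8] [-180.    -0.2  167.8] open 54.2 F [-0.1 -0.6 -2. ] | shift [ 14.7 131.3  -1.2] turn 2.6
```

carry_out --pt "2 22 0 0.5" --pt "4 42 0 1" --pt "6 62 0 1.5" --pt "8 82 0 2" --pt "11 102 0 2.4" --pt "13 116 0 2.6" --pt "14 125 0 2.6" --pt "14.5 130 0 2.6" --pt "14.5 130 0 2.6" --pt "14.5 130 0 2.6" --pt "14.5 130 0 2.6"

```text
clock: 22.2
tool_pos: [0.552, 0.2228, 0.1101]
ee_rot: [-3.141, -0.0, 2.881]
contact_force: [-0.1, 0.3, -3.0]
opening: 0.0541
finger_force: 64.2
```

```bash
python3 car.py w13 1.2; python3 -c "
from look import *
im,d,X=look('w14')
slabs(X,d,.030,.040);slabs(X,d,.046,.056)
shift(550.8,227,71,165.2)"
```

```text
24684 top z at tcp 1.16 slope deg x,y [-0.05 -0.02] rect [18.5 -0.1] [142.7  63.7] 0.1 xrange [-49.2  89.7]
{-20: 0, -18: 0, -16: 0, -14: 0, -12: 0, -10: 0, -8: 473, -6: 6189, -4: 458, -2: 718, 0: 16443, 2: 1143, 4: 0, 6: 0, 8: 0, 10: 0, 12: 0, 14: 0, 16: 0, 18: 0, 20: 0, 22: 0, 24: 0, 26: 0, 28: 0, 30: 0, 32: 0, 34: 0, 36: 0, 38: 0, 40: 0, 42: 0, 44: 0, 46: 0, 48: 0, 50: 0, 52: 0, 54: 0, 56: 0}
slab 0.03 [549. 256.] [540, 231, 20, 52, 526] z 0.0346 [634.4 422.4] [43.7 11. ] -8.4
t 22.3 tcp [552.1 222.9 110.1] [-180.    -0.   165.1] open 54.8 F [-0.4 -0.6 -3. ] | shift [ 2.3  3.7 39.1] turn -0.1
```

View pics/w14.png

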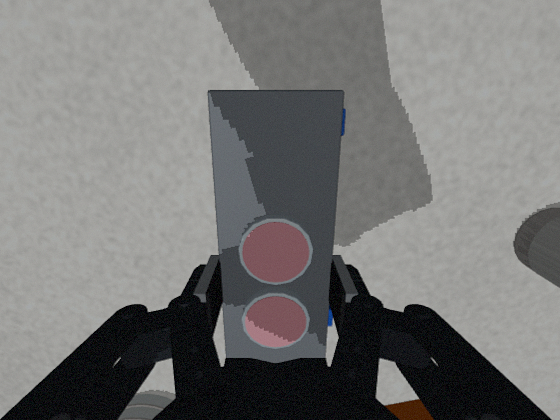

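The carrier is held level above the stand. Stick ends show only on the right, at (343,122) and (330,318), which agrees with the 3.7 mm shift still to go in tool y.

carry_out --pt "1 2 5 -0.1" --pt "2 3.7 14 -0.1" --pt "2 3.7 24 -0.1" --pt "2 3.7 31 -0.1" --pt "2 3.7 35 -0.1" --pt "2 3.7 37 -0.1" --pt "2 3.7 37 -0.1" --pt "2 3.7 37 -0.1" --pt "2 3.7 37 -0.1"

```text
clock: 23.2
tool_pos: [0.5515, 0.2277, 0.0736]
ee_rot: [3.141, 0.001, 2.884]
contact_force: [-0.3, -0.6, -3.5]
opening: 0.0541
finger_force: 64.2
```

```bash
python3 go.py 550.8 227 69.2 165.2
```

```text
t 23.2 tcp [551.5 227.7  73.6] [180.    0.  165.2] open 54.1 F [-0.3 -0.6 -3.5] | shift [ 0.5 -0.9  4.4] turn 0.0
```

carry_out --pt "0.5 -0.7 1 0" --pt "0.5 -0.7 2 0" --pt "0.5 -0.7 3 0" --pt "0.5 -0.7 3.5 0" --pt "0.5 -0.7 4 0" --pt "0.5 -0.7 4 0"

```text
clock: 23.8
tool_pos: [0.5504, 0.2271, 0.0691]
ee_rot: [-3.142, -0.0, 2.884]
contact_force: [-0.6, 0.0, -1.9]
opening: 0.0545
finger_force: 64.2
```

carry_out --pt "0 0 0.5 0" --pt "0 0 0.5 0"

```text
clock: 24.0
tool_pos: [0.5504, 0.2271, 0.0691]
ee_rot: [-3.142, 0.0, 2.884]
contact_force: [-2.0, -0.6, 1.8]
opening: 0.0542
finger_force: 64.7
```

Contact made, with the weight taken by the sticks. Releasing.

carry_out --pt "0 0 0 0" --pt "0 0 0 0" --pt "0 0 0 0" --pt "0 0 0 0" --pt "0 0 0 0" --gripper 72

```text
clock: 24.5
tool_pos: [0.5505, 0.2271, 0.0686]
ee_rot: [3.142, 0.0, 2.884]
contact_force: [0.0, 1.1, 0.1]
opening: 0.072
finger_force: 0.0
```

carry_out --pt "0 0 -5 0" --pt "0 0 -20 0" --pt "0 0 -50 0" --pt "0 0 -90 0" --pt "0 0 -110 0" --pt "0 0 -110 0" --pt "0 0 -110 0"

```text
clock: 25.2
tool_pos: [0.5509, 0.2272, 0.1797]
ee_rot: [3.141, 0.002, 2.884]
contact_force: [-0.8, 0.6, -0.8]
opening: 0.072
finger_force: 0.0
```

```bash
python3 -c "
from look import *
im,d,X=look('w15')
slabs(X,d,.063,.071);slabs(X,d,.046,.056)
m=(abs(X[...,2]-.068)<.003)&(d>0)&(np.hypot(X[...,0]-.55,X[...,1]-.227)<.1)
Q=X[m];A=np.c_[Q[:,:2],np.ones(len(Q))];k=np.linalg.lstsq(A,Q[:,2],rcond=None)[0];print('tilt deg',np.degrees(k[:2]).round(2))
shift(550.8,227,71,165.2)
im,d=env.capture('top');cv2.imwrite('pics/end.png',im)
K=env.camera_params('top')
for b,c,st in blobs(cols(im)['blue'],20): print(c,st.tolist())"
```

```text
slab 0.063 [275. 191.] [239, 99, 73, 199, 10430] z 0.0679 [551.3 227.4] [179.9  56.2] -14.8
slab 0.063 [513. 229.] [500, 208, 36, 52, 444] z 0.0669 [627.3 427.7] [51.8 16.1] -28.4
slab 0.046 [503. 220.] [487, 200, 48, 51, 498] z 0.0509 [624.1 433.7] [57.8 22.5] -43.2
tilt deg [-0.03 -0.03]
t 25.25 tcp [549.9 226.9 178.3] [-180.    -0.   165.2] open 72.0 F [-0.5 -0.3 -1.2] | shift [ -0.9   0.3 107.3] turn 0.0
[194.  94.] [191, 91, 8, 7, 44]
[229.  95.] [225, 91, 8, 8, 40]
[370. 114.] [344, 106, 55, 13, 329]
[194. 112.] [191, 108, 7, 8, 43]
[228. 112.] [225, 109, 7, 7, 43]
[192. 198.] [190, 195, 5, 8, 24]
[220. 206.] [218, 203, 6, 7, 33]
[203. 266.] [200, 263, 7, 7, 41]
```

View pics/w15.png

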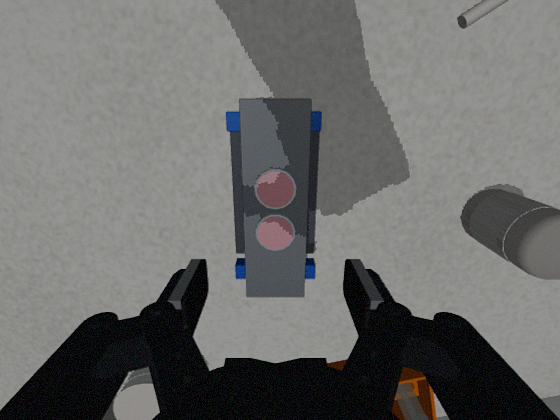

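The carrier sits level at (551.3, 227.4) mm, -14.8°, squarely over the lower one. Stick ends stick out evenly on both sides, at (233,121)/(316,121) and (240,269)/(310,269), and the robot is clear. Handing in.

```bash
python3 -c "
from workcell import env
print(env.sign_off())"
```

```text
the job is handed in; nothing more can be done
None
```

Both blue sticks lie crosswise on the green bands, the loose carrier rests level on them within about 1 mm of square over the lower one, and the job was handed in at about 25 s.

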